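# Lift the wet soap from the owl dish with the soap lifter and rack it to dry

## Task

Pick up the steel soap lifter by its wooden handle, slide its blade under the wet pink soap bar in the owl dish and carry the bar on the blade to the drying rack; the gripper itself must not touch the bar. Lower it gently into the one empty bay (blue strip), so that it lies flat on its two runners, centred in the bay and squarely in line with the other two bars, and draw the blade out. Then stand the lifter back with its blade flat on its black mat, lengthwise, and let go, leaving the other two bars and everything else on the ledge where they are.

Things in the scene. Friction and masses are not known exactly. Their poses are not given: they have to be found in the camera images.
- lifter: Loose soap lifter (cranked spatula), 160 g, standing on its blade. Origin: blade underside, below the grip point; x = where the blade points, z up. Steel blade 44 wide, 3 thick, x -15 to +105 mm. Neck 10 in diameter at x = 0 rises to a dark wooden handle 16 wide (y), 22 high, x -90 to +25, centre line at z = 75. Grip from above at x = 0, z = 75, closing along y.
- lifter_blade (a point): Centre of the lifter's blade, on its underside, 45 mm ahead (x) of the lifter's origin; axes as the lifter's.
- mat_pad: Fixed black rubber mat 200 x 90 x 3 mm; origin at the centre of its underside, x along its length. The lifter stands on it at the start, about along its x.
- soap: Wet pink soap bar, 60 (x) x 84 (y) x 20 (z) mm, about 110 g, loose; origin at the centre of its underside. At the start it lies on the two ribs of the owl dish, its x about along the dish's x.
- owl_dish: Fixed blue-grey ceramic owl dish; origin: centre of underside, x from its open front to the head. Base 132 in diameter, 5 thick. Two ribs along x, 60 x 8, at y = -35 and +35, z 5 to 19, carry the soap; slot below it 62 wide, 14 high, open to -x. Wing walls x -33 to +41, inner faces y = -49 and +49, 28 high. Head x 52 to 76, 88 wide, 103 high with ears.
- rack: Fixed wooden drying rack; origin: centre of underside, x from front to back. Board 90 x 298 x 4 mm. Three bays at y = -98, 0, +98; each has two runners along x, 74 x 8, 35 either side of the bay's centre line, z 4 to 18: slot 62 wide, 14 high, open at front and back. A bar lies on them with underside at z = 18, x along the rack's x; bars are 14 mm apart.
- bay: The empty bay (any one of the three): flat blue strip 70 x 50 mm on the rack's board, look only, no real thickness; origin at the bay's centre in x and y, 4.6 mm above the ledge; axes as the rack's.
- soap_a: Cream soap bar, size as the pink one, loose, already drying in a bay of the rack, to be left alone.
- soap_b: Green soap bar, size as the pink one, loose, already drying in a bay of the rack, to be left alone.
- cologne: Amber glass cologne bottle with black twist cap, loose, 40 x 40 x 112 high, beside the owl dish; origin at the centre of its underside. Leave alone.
- rollon: White roll-on deodorant with blue cap, loose, 42 in diameter, 90 high, on the other side of the owl dish; origin at the centre of its underside. Leave alone.
- hairbrush: Small wooden hairbrush, loose, lying bristles down, 178 long (x from -90 to +88 mm), 50 wide, 28 high; origin on the ledge near its middle. Leave alone.
- case: Grey toothbrush case, loose, 195 (x) x 40 x 22 high; origin at the centre of its underside. Leave alone.

How it is judged:
On the way, in this order (a step that is already met when the one before it is completed fails the run):
1. the pink bar is lifted on the lifter, clear of the owl dish (z of soap in the frame of owl_dish above 0.045 m and contact force between soap and lifter above 0.3 N and contact force between soap and owl_dish below 0.05 N), for 0.2 s.
2. the pink bar lies in the empty bay and the lifter no longer touches it (x of soap in the frame of bay between -0.012 and 0.012 m and y of soap in the frame of bay between -0.009 and 0.009 m and z of soap in the frame of rack between 0.015 and 0.021 m and angle between the x axis of soap and the x axis of bay, either way round below 0.12 rad and angle between soap's own z axis and vertical below 0.06 rad and contact force between soap and lifter below 0.05 N), for 0.2 s.
At the end, for the whole second after the job is handed in: The pink bar lies still and flat in the empty bay, within 12 mm front to back, 9 mm sideways and 0.12 rad, off the lifter; the lifter stands flat and still on its mat, blade centre within 55 mm of the mat's centre, blade along the mat within 0.35 rad either way round (all of step 2 and horizontal distance between lifter_blade and mat_pad below 0.055 m and z of lifter in the frame of mat_pad below 0.008 m and angle between lifter's own z axis and vertical below 0.06 rad and angle between the x axis of lifter and the x axis of mat_pad, either way round below 0.35 rad and linear speed of each of soap, lifter below 0.01 m/s); the robot touches nothing.
It fails at once if the gripper or arm touches the pink bar (contact force between soap and the fingers above 0.3 N or contact force between soap and the arm above 0.3 N).
It fails at once if the pink bar is dropped on or pressed hard against the rack (contact force between soap and rack above 20 N).
It fails at once if the pink bar is tipped over (angle between soap's own z axis and vertical above 0.6 rad).
It fails at once if one of the other bars is moved by more than 8 mm (distance of any of soap_a, soap_b from where it was at the start of the episode above 0.008 m).
It fails at once if a bystander is moved by more than 20 mm or tipped (distance of any of cologne, rollon, hairbrush, case from where it was at the start of the episode above 0.02 m or angle between any of cologne, rollon's own z axis and vertical above 0.3 rad).
It also fails if it takes over 64 s, if anything falls off the work surface, if the arm or the gripper's body presses on something with over 40 N, if the wrist force passes 120 N, or if a joint passes its speed limit or range.

## Robot

A 7-joint arm with a two-finger parallel gripper is mounted at the origin on the work surface. World frame = base frame: x ahead of the robot, y to its left, z up, the work surface at z = 0. Lengths are in m, angles in rad, forces in N, time in s.
With the tool pointing down it reaches from about 0.4 to 0.85 m from the base axis. Payload 10.4 kg.
Tool frame: the origin (TCP) lies midway between the tips of the shut fingers; the grasp point (between the pads) lies 19 mm behind it; z points along the fingers, x is the direction in which the jaws open and shut, and the axes are right-handed (so a half turn about z gives the same grasp; the last joint's range is limited). The gripper opens to 85 mm and grips with 20 to 120 N. Pads are 22 mm wide; open, the fingers measure 114 mm over their backs; the gripper's body (76 mm by 85 mm) begins 54 mm behind the grasp point. The pads swing forward as they close: fully open they stand 13 mm farther back than shut.
Start: joints at [-1.22, 0.332, -0.065, 1.46, 0.022, 1.35, -0.088], TCP at [0.228, 0.582, 0.231] pointing down, gripper open.
Joint ranges: [-2.6, 2.6], [-0.5, 2.12], [-1.47, 1.34], [0.16, 2.42], [-1.27, 4.41], [0.06, 2.06], [-2.6, 2.6]. Speed limits (rad/s): [2.22, 2.22, 2.79, 2.79, 3.14, 3.14, 3.14].

## Interface

Orientations are given as a unit quaternion [x, y, z, w].
In Python, from workcell import telemetry, eyes, order gives the robot as it stands.
- The arm moves only by the tool servo_tool, never from a script. Its argument "deltas" is a list of rows, each a list of 3 entries, a list of its own where there are three numbers: the shift along the tool's x, y, z in cm, then the turn about the tool's z in rad, then the finger opening in cm, from 0 to 8.54. A call has 1 to 12 rows; each row shifts and turns the pose as measured when the row begins, along the tool's axes as they then stand; what a row does not reach is not made up. A row lasts 1/12 s, in which the tool goes at most 41.7 mm and 7.16 degrees, less where a joint would pass 70% of its speed; a pose out of reach is approached as far as the arm can. A call is refused whole if a number of a shift passes 4.17 or a number of a turn 0.125, either way. A call with a gripper value outside its range is refused whole. The fingers move at their own pace and stop on an object; "force" is the grip in N (left out, the last holds). Time passes only in rows, so rows that do not move let the fingers close. It gives the time, the measured TCP pose, the force and the opening at its end, in the units of the state.
- telemetry.get_obs(): the state, without advancing time (a new reading comes with each control period).
- eyes.camera(name): name is "side" or "top"; returns (picture, depth): 384x512x3 uint8, blue, green, red; 384x512 float32, m along the optical axis (not along the pixel's ray), 0 where there is no reading.
- eyes.calibration(name): a dict with "fx", "fy", "cx", "cy" (pixels), "rvec" (rotation vector, rad) and "tvec" (3), from world to camera coordinates, as OpenCV has them. Camera axes: x right, y down, z forward; pixel columns grow to the right and rows downward; lengths in m; the calibration is good to about 2 mm. A picture is of the moment at which its call begins. calibration takes no time and is no camera call.
- order.hand_in(): hands the job in, once; it reports no verdict.
The state is a dict: "clock": time; "joint_pos": joint angles; "joint_velocities": joint speeds; "tau": joint torques, N m; "position": TCP position; "ee_rot": TCP orientation; "ft_force": force on the tool from outside, world axes, zero at the start; "torque": the same for the moment, N m; "grip_width": opening from 0.0 (shut) to 1.0 (fully open).
Only numpy, scipy, OpenCV 4.12 (cv2) and the standard library are available. Lean on these libraries where they do the work, as an engineer would, in place of code of your own. Each camera call takes 0.05 s, during which the arm holds its last target. There are 200 camera calls.

## Working session

There is one attempt and no reset: what is moved stays moved. The work goes in short steps, Python scripts to look and compute and a tool call to move; the robot and the scene stay as the last step left them, time stands still between calls to the robot, and variables do not carry over. Pictures are saved under pics/ and viewed, about 8 in all and at most 12, crops included, and the job is handed in when it is done.

Besides the shell and the picture viewer there is one more tool, called after "Call:" in YAML: its name, and indented under it one key for each argument. servo_tool: Moves the arm, as the interface text tells. Its arguments: {"type":"object","properties":{"deltas":{"type":"array"},"force":{"type":"number"}},"required":["deltas"]}

```bash
mkdir -p pics
cat > h.py <<'E'
import numpy as np,cv2
from workcell import telemetry,eyes,order
def cal(n):
    c=eyes.calibration(n);R=cv2.Rodrigues(np.array(c["rvec"],float))[0];return c,R,np.array(c["tvec"],float).ravel()
def cloud(n,d):
    c,R,t=cal(n);v,u=np.mgrid[0:d.shape[0],0:d.shape[1]]
    P=np.stack([(u-c["cx"])/c["fx"]*d,(v-c["cy"])/c["fy"]*d,d],-1)
    return (P-t)@R
def ray(n,u,v,z):
    c,R,t=cal(n);o=-R.T@t;r=R.T@np.array([(u-c["cx"])/c["fx"],(v-c["cy"])/c["fy"],1]);return o+r*(z-o[2])/r[2]
def proj(n,p):
    c,R,t=cal(n);q=R@np.array(p)+t;return c["fx"]*q[0]/q[2]+c["cx"],c["fy"]*q[1]/q[2]+c["cy"]
E
python3 - <<'E'
from h import *
for n in("top","side"):
    im,d=eyes.camera(n);cv2.imwrite(f"pics/{n}0.png",im);np.savez(f"{n}0.npz",im=im,d=d)
    c,R,t=cal(n);print(n,c,-R.T@t,R.tolist())
print(telemetry.get_obs())
E
```

```text
top {'fx': 365.30635885485754, 'fy': 365.30635885485754, 'cx': 253.49344434987432, 'cy': 191.78226960457272, 'rvec': array([ 2.19821813, -2.17226713,  0.12567401]), 'tvec': array([-0.01628348,  0.48677791,  0.88406917])} [0.40368598 0.00991775 0.9250597 ] [[0.010788583471169622, -0.9996629785664827, 0.02361219494823895], [-0.9957164218474844, -0.012908516560347194, -0.09155423236231897], [0.09182817503319914, -0.022523309787845995, -0.995520108680017]]
side {'fx': 356.7730530468478, 'fy': 356.7730530468478, 'cx': 256.793877690353, 'cy': 193.17268027268554, 'rvec': array([ 0.17581862, -2.76781919,  1.37878227]), 'tvec': array([0.47435437, 0.09319167, 0.73838317])} [0.41187218 0.58713943 0.51432972] [[-0.9925740070729618, -0.12115502861232823, 0.010876558512223612], [-0.0816620408703833, 0.597404966770635, -0.7977710302829124], [0.09015626192343903, -0.79273499022039, -0.6028624086110117]]
{'clock': 0.1, 'joint_pos': array([-1.21960108,  0.33279634, -0.0647074 ,  1.46084859,  0.02158793,
        1.34990829, -0.08849517]), 'joint_velocities': array([ 1.42460850e-03, -1.63460585e-03,  8.80235255e-04, -8.93553884e-04,
       -1.26349883e-03,  2.08055377e-04,  8.13954556e-05]), 'tau': array([ 1.39261785e-03, -6.26744199e+01,  4.90051950e-02, -3.92429566e+01,
        1.62599963e-02,  6.83051505e-03,  2.11766536e-05]), 'position': array([0.22809205, 0.58153226, 0.23060739]), 'ee_rot': array([ 8.26173235e-01,  5.63415820e-01, -5.10307862e-04,  3.74272276e-04]), 'ft_force': array([0.01560638, 0.08222673, 0.35477034]), 'torque': array([-0.01161142, -0.02559649,  0.00774205]), 'grip_width': 0.9928122770582842}
```

View pics/top0.png

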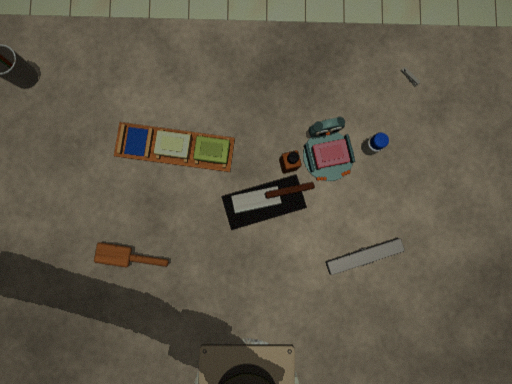

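View pics/side0.png

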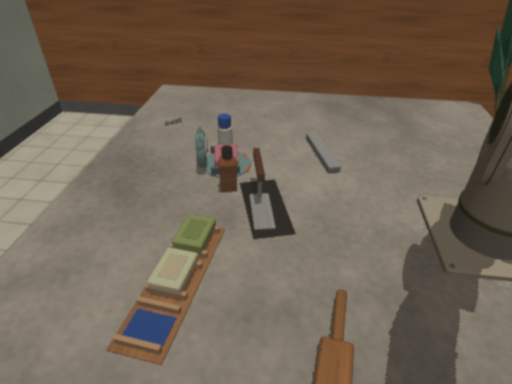

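Top view: rack at about (175,147) with the empty blue bay at (137,141). The soap is in the dish at (332,152), and the cologne at (291,161) is close beside it. The lifter is on its mat at (264,202), blade pointing left (+y). The side view agrees. Next I measure.

```bash
cat > m.py <<'E'
from h import *
def rect(n,im,box,cond,z,k=3):
    hsv=cv2.cvtColor(im,cv2.COLOR_BGR2HSV).astype(int);m=np.zeros(im.shape[:2],np.uint8);x0,y0,x1,y1=box
    m[y0:y1,x0:x1]=(cond(hsv[...,0],hsv[...,1],hsv[...,2])[y0:y1,x0:x1])
    m=cv2.morphologyEx(m,cv2.MORPH_CLOSE,np.ones((k,k),np.uint8))
    cs=cv2.findContours(m,cv2.RETR_EXTERNAL,cv2.CHAIN_APPROX_NONE)[0]
    if not cs: return None
    c=max(cs,key=cv2.contourArea)[:,0]
    P=np.array([ray(n,u,v,z)[:2] for u,v in c],np.float32)
    (cx,cy),(w,h),a=cv2.minAreaRect(P*1000)
    return f"c=({cx:.1f},{cy:.1f}) size=({w:.1f},{h:.1f}) ang={a:.1f} n={len(c)}"
E
python3 - <<'E'
from m import *
t=np.load("top0.npz");im,d=t["im"],t["d"];P=cloud("top",d)
hsv=cv2.cvtColor(im,cv2.COLOR_BGR2HSV)
for n,(u,v) in dict(soap=(332,152),blade=(255,201),handle=(290,190),strip=(137,141),cream=(172,145),green=(211,150),wood=(153,157),mat=(240,220),cap=(378,141),coltop=(293,158),ear=(326,127),case=(365,256),floor=(300,230),wing=(353,150)).items():
    print(n,hsv[v,u],P[v,u].round(4))
print("soap",rect("top",im,(300,130,360,175),lambda h,s,v:((h>165)|(h<5))&(s>70)&(v>100),.039))
print("strip",rect("top",im,(110,115,160,165),lambda h,s,v:(h>100)&(h<130)&(s>120),.0046))
print("green",rect("top",im,(190,130,235,168),lambda h,s,v:(h>28)&(h<50)&(s>100)&(v>60),.038))
print("cream",rect("top",im,(152,125,193,165),lambda h,s,v:(h>22)&(h<50)&(s<110)&(v>100),.038))
print("blade",rect("top",im,(225,180,300,220),lambda h,s,v:(s<50)&(v>110),.006))
print("mat",rect("top",im,(215,170,312,235),lambda h,s,v:(v<45),.003,9))
print("handle",rect("top",im,(255,175,320,205),lambda h,s,v:((h<12)|(h>170))&(s>110)&(v>30),.086))
print("rack",rect("top",im,(105,115,245,180),lambda h,s,v:(s>90)&(v>50),.004,9))
cv2.imwrite("pics/crop0.png",cv2.resize(im[110:240,210:400],None,fx=4,fy=4,interpolation=cv2.INTER_CUBIC))
E
```

```text
soap [177 115 137] [ 0.5866 -0.2031  0.0397]
blade [ 30  31 133] [ 0.4652 -0.0149  0.0059]
handle [ 10 196  52] [ 0.4861 -0.0932  0.0885]
strip [108 213  91] [0.6146 0.2871 0.004 ]
cream [ 33  75 136] [0.5985 0.1914 0.0368]
green [ 37 129 107] [0.5874 0.0955 0.0374]
wood [ 14 183 117] [0.5743 0.2456 0.0024]
mat [ 23 146   7] [0.417  0.0223 0.0013]
cap [109 216 124] [ 0.6037 -0.2992  0.0915]
coltop [30 24 21] [ 0.5565 -0.097   0.1119]
ear [ 80  66 101] [ 0.6365 -0.1782  0.0864]
case [ 19  30 118] [ 0.3319 -0.2865  0.0227]
floor [ 23  63 117] [ 0.3935 -0.13   -0.0028]
wing [ 36  37 103] [ 0.6007 -0.267   0.0012]
soap c=(584.6,-201.0) size=(58.1,81.7) ang=12.3 n=105
strip c=(613.9,290.3) size=(49.0,67.8) ang=82.8 n=86
green c=(589.3,95.3) size=(82.0,58.5) ang=82.3 n=106
cream c=(601.7,192.0) size=(81.4,57.5) ang=82.9 n=106
blade c=(470.4,-17.1) size=(42.3,118.1) ang=12.8 n=145
mat c=(476.2,-41.5) size=(107.8,214.4) ang=17.3 n=234
handle c=(487.6,-92.5) size=(14.7,112.3) ang=12.6 n=100
rack c=(602.0,192.6) size=(298.7,91.9) ang=82.9 n=297
```

View pics/crop0.png

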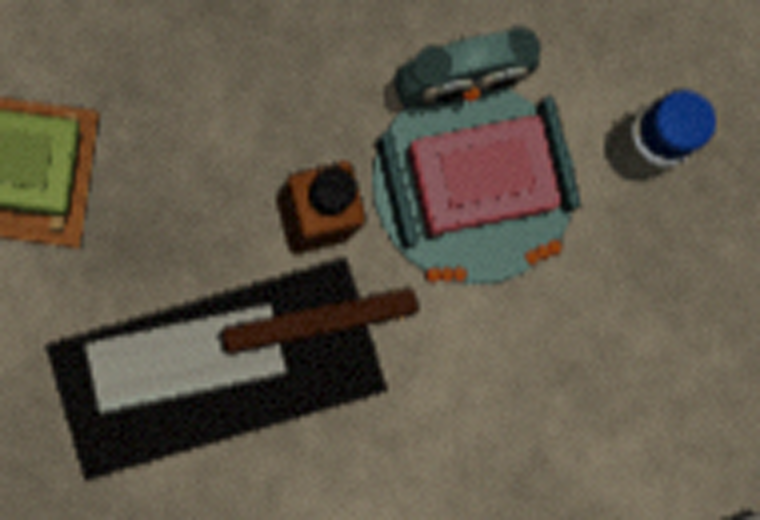

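The crop shows the blade pointing +y at yaw about 103°, the soap and dish at about 12°, and the cologne left of the dish. The two lifter estimates (blade and handle) agree on an origin near (480,-61) mm. Setting off.

Call:
servo_tool:
  deltas:
    - [[-2.9, 2.7, 0], 0, 8.5]
    - [[-2.9, 2.7, 0], 0, 8.5]
    - [[-2.9, 2.7, 0], 0, 8.5]
    - [[-2.9, 2.7, 0], 0, 8.5]
    - [[-2.9, 2.7, 0], 0, 8.5]
    - [[-2.9, 2.7, 0], 0, 8.5]
    - [[-2.9, 2.7, 0], 0, 8.5]
    - [[-2.9, 2.7, 0], 0, 8.5]
    - [[-2.9, 2.7, 0], 0, 8.5]
    - [[-2.9, 2.7, 0], 0, 8.5]
    - [[-2.9, 2.7, 0], 0, 8.5]
    - [[-2.9, 2.7, 0], 0, 8.5]
  force: 80

```text
clock: 1.1
position: [0.4028, 0.1255, 0.2244]
ee_rot: [0.822, 0.569, -0.005, -0.001]
ft_force: [1.0, 0.5, 0.3]
grip_width: 0.993
```

```bash
cat > go.py <<'E'
import sys
from h import *
from scipy.spatial.transform import Rotation as Ro
# target: tcp x y z (mm), tool-x yaw deg ; gives shift in tool axes now (cm), turn (rad)
x,y,z,yaw=map(float,sys.argv[1:5]);o=telemetry.get_obs()
R=Ro.from_quat(o["ee_rot"]);M=R.as_matrix();p=o["position"]*1000
yw=np.degrees(np.arctan2(M[1,0],M[0,0]));dy=(yaw-yw+180)%360-180
D=np.array([x,y,z])-p
print("t",round(o["clock"],2),"p",p.round(1),"yaw",round(yw,2),"tilt",np.degrees(np.arccos(-M[2,2])).round(2),"grip",round(o["grip_width"]*85.4,1),"F",o["ft_force"].round(1),"j",o["joint_pos"].round(2))
print("world delta",D.round(1),"tool cm",(M.T@D/10).round(2),"turn",round(-np.radians(dy),3))
a=np.radians(yaw);M2=np.array([[np.cos(a),np.sin(a),0],[np.sin(a),-np.cos(a),0],[0,0,-1]])
print("in target-yaw axes cm",(M2.T@D/10).round(2))
E
python3 go.py 480.4 -61 150 12.8
```

```text
t 1.1 p [402.8 125.5 224.4] yaw 69.43 tilt 0.56 grip 84.8 F [1.  0.5 0.3] j [-0.75 -0.13  0.32  1.98  0.04  1.3   0.76]
world delta [  77.6 -186.5  -74.4] tool cm [-14.68  13.87   7.44] turn 0.988
in target-yaw axes cm [ 3.44 19.9   7.44]
```

Call:
servo_tool:
  deltas:
    - [[-2.4, 2.3, 0.6], 0.123, 8.5]
    - [[-2.4, 2.3, 0.6], 0.123, 8.5]
    - [[-2.4, 2.3, 0.6], 0.123, 8.5]
    - [[0, 0, 0.6], 0.123, 8.5]
    - [[0, 0, 0.6], 0.123, 8.5]
    - [[0, 0, 0.6], 0.123, 8.5]
    - [[0, 0, 0.6], 0.123, 8.5]
    - [[0, 0, 0.6], 0.123, 8.5]
    - [[0, 0, 0], 0, 8.5]

```text
clock: 1.85
position: [0.4309, 0.013, 0.1738]
ee_rot: [0.995, 0.102, -0.005, 0.001]
ft_force: [-1.2, -0.4, 0.5]
grip_width: 0.992
```

```bash
python3 go.py 480.4 -61 110 12.8
```

```text
t 1.85 p [430.9  13.  173.8] yaw 11.67 tilt 0.56 grip 84.7 F [-1.2 -0.4  0.5] j [-0.58 -0.07  0.43  2.03  0.04  1.19  0.04]
world delta [ 49.5 -74.  -63.8] tool cm [3.41 8.23 6.36] turn -0.02
in target-yaw axes cm [3.19 8.31 6.38]
```

Call:
servo_tool:
  deltas:
    - [[0.85, 2.05, 0.8], -0.02, 8.5]
    - [[0.85, 2.05, 0.8], 0, 8.5]
    - [[0.85, 2.05, 0.8], 0, 8.5]
    - [[0.85, 2.05, 0.8], 0, 8.5]
    - [[0, 0, 0], 0, 8.5]
    - [[0, 0, 0], 0, 8.5]

```text
clock: 2.35
position: [0.4839, -0.0613, 0.1411]
ee_rot: [0.992, 0.126, -0.005, 0.001]
ft_force: [-0.2, 0.0, -1.1]
grip_width: 0.997
```

```bash
python3 go.py 480.4 -61 59 12.8
python3 - <<'E'
from m import *
im,d=eyes.camera("top");s,ds=eyes.camera("side")
cv2.imwrite("pics/a.png",np.hstack([cv2.resize(im[120:260,190:370],(400,311)),cv2.resize(s[90:260,170:390],(400,311))]))
E
```

```text
t 2.35 p [483.9 -61.3 141.1] yaw 14.5 tilt 0.55 grip 85.2 F [-0.2  0.  -1.1] j [-0.48  0.11  0.54  1.95 -0.06  1.11  0.34]
world delta [ -3.5   0.3 -82.1] tool cm [-0.25 -0.13  8.22] turn 0.03
in target-yaw axes cm [-0.33 -0.11  8.21]
```

View pics/a.png

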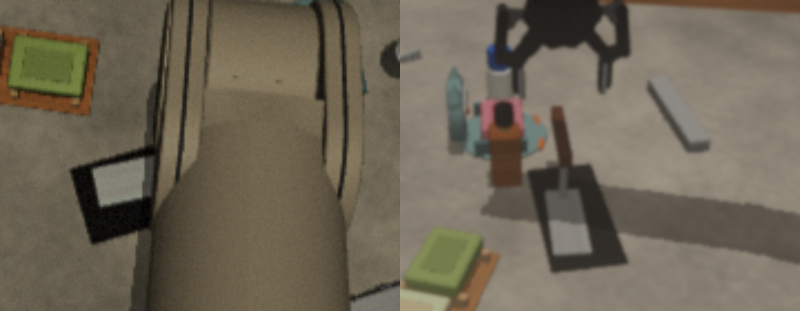

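Side view: the gripper is above the handle and straddles it in line. The finger on the +x side is about 17 mm from the cologne, so I narrow the opening and descend.

Call:
servo_tool:
  deltas:
    - [[-0.25, -0.1, 0], 0.03, 5]
    - [[0, 0, 0], 0, 5]
    - [[0, 0, 0], 0, 5]
    - [[0, 0, 2], 0, 5]
    - [[0, 0, 2], 0, 5]
    - [[0, 0, 2], 0, 5]
    - [[0, 0, 1.2], 0, 5]
    - [[0, 0, 0.8], 0, 5]
    - [[0, 0, 0], 0, 5]

```text
clock: 3.2
position: [0.4819, -0.0535, 0.0625]
ee_rot: [0.993, 0.122, -0.0, -0.001]
ft_force: [0.1, 0.7, 0.5]
grip_width: 0.583
```

```bash
python3 go.py 480.4 -61 59 12.8
```

```text
t 3.2 p [481.9 -53.5  62.5] yaw 13.97 tilt 0.12 grip 49.8 F [0.1 0.7 0.5] j [-0.46  0.21  0.53  2.03 -0.14  0.93  0.38]
world delta [-1.5 -7.5 -3.5] tool cm [-0.33  0.69  0.35] turn 0.02
in target-yaw axes cm [-0.32  0.7   0.35]
```

Call:
servo_tool:
  deltas:
    - [[-0.3, 0.6, 0.35], 0.02, 5]
    - [[0, 0, 0], 0, 5]
    - [[0, 0, 0], 0, 5]

```text
clock: 3.45
position: [0.4811, -0.0601, 0.0602]
ee_rot: [0.994, 0.112, 0.001, -0.001]
ft_force: [-0.2, 0.3, 0.4]
grip_width: 0.586
```

```bash
python3 go.py 480.4 -61 59 12.8
```

```text
t 3.45 p [481.1 -60.1  60.2] yaw 12.83 tilt 0.16 grip 50.1 F [-0.2  0.3  0.4] j [-0.45  0.22  0.53  2.04 -0.14  0.92  0.38]
world delta [-0.7 -0.9 -1.2] tool cm [-0.09  0.07  0.12] turn 0.001
in target-yaw axes cm [-0.09  0.07  0.12]
```

Call:
servo_tool:
  deltas:
    - [[0, 0, 0], 0, 1]
    - [[0, 0, 0], 0, 1]
    - [[0, 0, 0], 0, 1]
    - [[0, 0, 0], 0, 1]
    - [[0, 0, 0], 0, 1]
    - [[0, 0, 0], 0, 1]
    - [[0, 0, 0], 0, 1]
    - [[0, 0, 0], 0, 1]
  force: 90

```text
clock: 4.12
position: [0.4821, -0.0601, 0.062]
ee_rot: [0.994, 0.112, 0.002, -0.001]
ft_force: [0.6, 0.1, -1.5]
grip_width: 0.17
```

Call:
servo_tool:
  deltas:
    - [[0, 0, -0.5], 0, 1]
    - [[0, 0, -1], 0, 1]
    - [[0, 0, -1.5], 0, 1]
    - [[0, 0, -1.5], 0, 1]
    - [[0, 0, -1], 0, 1]
    - [[0, 0, 0], 0, 1]
    - [[0, 0, 0], 0, 1]

```text
clock: 4.7
position: [0.4817, -0.0607, 0.1223]
ee_rot: [0.994, 0.111, 0.002, -0.001]
ft_force: [0.5, -0.2, -1.6]
grip_width: 0.169
```

```bash
python3 go.py 400 -150 115 12.8
```

```text
t 4.7 p [481.7 -60.7 122.3] yaw 12.8 tilt 0.28 grip 14.4 F [ 0.5 -0.2 -1.6] j [-0.48  0.12  0.55  1.98 -0.07  1.06  0.33]
world delta [-81.7 -89.3  -7.3] tool cm [-9.95  6.9   0.67] turn 0.0
in target-yaw axes cm [-9.95  6.9   0.73]
```

Call:
servo_tool:
  deltas:
    - [[-2.5, 1.75, 0.2], 0, 1]
    - [[-2.5, 1.75, 0.2], 0, 1]
    - [[-2.5, 1.75, 0.2], 0, 1]
    - [[-2.5, 1.75, 0.2], 0.12, 1]
    - [[0, 0, 0], 0.12, 1]
    - [[0, 0, 0], 0.12, 1]
    - [[0, 0, 0], 0.12, 1]
    - [[0, 0, 0], 0.12, 1]
    - [[0, 0, 0], 0.12, 1]
    - [[0, 0, 0], 0.12, 1]
    - [[0, 0, 0], 0.12, 1]
    - [[0, 0, 0], 0.12, 1]

```text
clock: 5.7
position: [0.3923, -0.1538, 0.1075]
ee_rot: [0.904, -0.428, -0.002, -0.002]
ft_force: [-0.2, 0.6, -1.4]
grip_width: 0.169
```

```bash
python3 go.py 400 -241 105 -77.7
```

```text
t 5.7 p [ 392.3 -153.8  107.5] yaw -50.69 tilt 0.29 grip 14.4 F [-0.2  0.6 -1.4] j [-0.35 -0.03  0.62  2.14  0.01  1.02 -0.62]
world delta [  7.7 -87.2  -2.5] tool cm [7.24 4.93 0.2 ] turn 0.471
in target-yaw axes cm [8.68 1.1  0.25]
```

Call:
servo_tool:
  deltas:
    - [[1.6, 1.3, 0], 0.12, 1]
    - [[1.8, 1.2, 0], 0.12, 1]
    - [[2.1, 0.9, 0], 0.12, 1]
    - [[2.1, 0.6, 0], 0.11, 1]
    - [[0, 0, 0], 0, 1]
    - [[0, 0, 0], 0, 1]

```text
clock: 6.2
position: [0.3912, -0.2427, 0.1038]
ee_rot: [0.771, -0.637, -0.004, -0.0]
ft_force: [0.9, 0.6, -2.0]
grip_width: 0.171
```

```bash
python3 go.py 404 -240 90 -77.7
python3 - <<'E'
from m import *
T=np.load("top0.npz")["im"]
im,d=eyes.camera("top");s,ds=eyes.camera("side");np.savez("b.npz",im=im,s=s,d=d,ds=ds)
# overlay predicted dish features on the initial image, big crop
k=6;x0,y0=290,100;cr=cv2.resize(T[y0:200,x0:400],None,fx=k,fy=k,interpolation=cv2.INTER_CUBIC)
a=np.radians(12.3);C=np.array([584.6,-201.0])/1000
def W(x,y,z): return [C[0]+x*np.cos(a)-y*np.sin(a),C[1]+x*np.sin(a)+y*np.cos(a),z]
for y in(-.049,.049):
    for x in(-.033,.041):
        u,v=proj("top",W(x,y,.028));cv2.drawMarker(cr,(int((u-x0+.5)*k),int((v-y0+.5)*k)),(0,0,255),0,14,1)
pts=[proj("top",W(.066*np.cos(t),.066*np.sin(t),.005)) for t in np.linspace(0,6.28,80)]
cv2.polylines(cr,[np.int32([((u-x0+.5)*k,(v-y0+.5)*k) for u,v in pts])],True,(0,255,255),1)
cv2.imwrite("pics/b.png",cr)
cv2.imwrite("pics/b2.png",np.hstack([cv2.resize(im[110:300,250:430],(390,412)),cv2.resize(s[80:260,180:360],(410,412))]))
E
```

```text
t 6.2 p [ 391.2 -242.7  103.8] yaw -79.17 tilt 0.46 grip 14.6 F [ 0.9  0.6 -2. ] j [-0.24  0.1   0.74  2.06 -0.08  1.02 -0.84]
world delta [ 12.8   2.7 -13.8] tool cm [-0.02 -1.31  1.38] turn -0.026
in target-yaw axes cm [ 0.01 -1.31  1.38]
```

View pics/b.png

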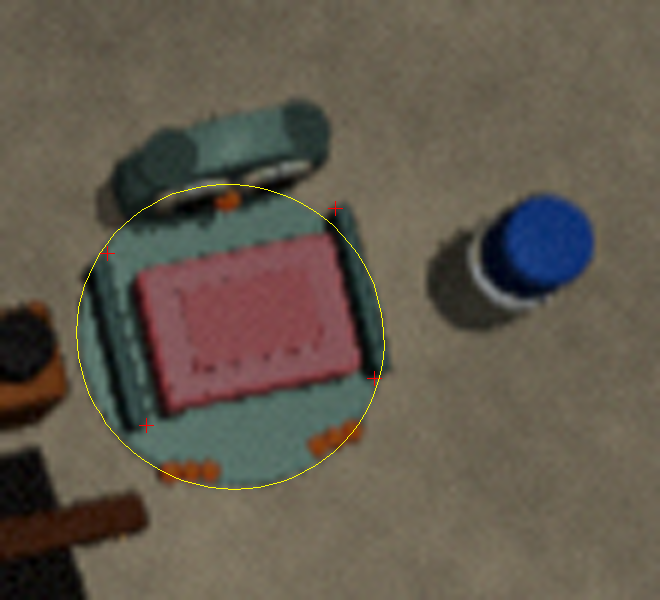

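View pics/b2.png

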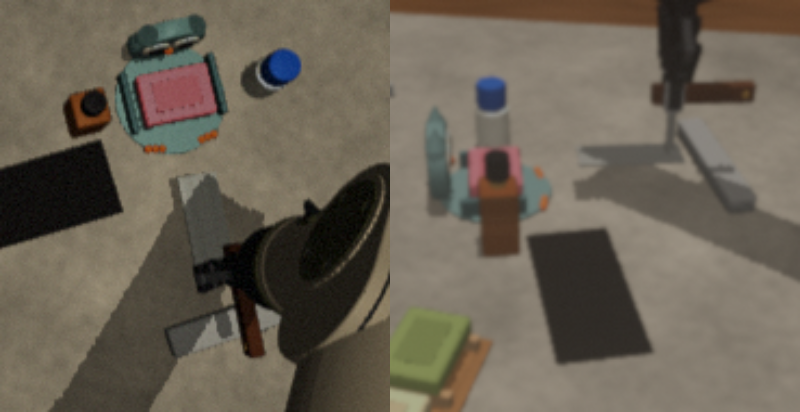

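The circle and wall marks drawn from the soap pose fit the dish, so the slot shares the soap's centre and a yaw of about 12°. The second picture shows the lifter held level in front of the dish. Next I go down to entry height.

Call:
servo_tool:
  deltas:
    - [[0, -0.8, 1.2], -0.026, 1]
    - [[0, -0.5, 1.2], 0, 1]
    - [[0, 0, 1], 0, 1]
    - [[0, 0, 0], 0, 1]
    - [[0, 0, 0], 0, 1]
    - [[0, 0, 0], 0, 1]

```text
clock: 6.8
position: [0.4044, -0.2344, 0.0682]
ee_rot: [0.784, -0.621, -0.005, -0.002]
ft_force: [-0.2, 0.5, -1.2]
grip_width: 0.171
```

```bash
python3 go.py 404 -240.4 68.5 -77.7
cat > blade.py <<'E'
from m import *
import sys
z=telemetry.get_obs()["position"][2]-.059+.003
im,d=eyes.camera("top");np.savez("b.npz",im=im,d=d);P=cloud("top",d)
box=tuple(map(int,sys.argv[1:5]))
hsv=cv2.cvtColor(im,cv2.COLOR_BGR2HSV).astype(int)
m=(abs(P[...,2]-z)<.008)&(hsv[...,1]<75);b=np.zeros_like(m);b[box[1]:box[3],box[0]:box[2]]=1;m&=b
m=cv2.morphologyEx(m.astype(np.uint8),cv2.MORPH_OPEN,np.ones((3,3),np.uint8))
c=max(cv2.findContours(m,0,1)[0],key=cv2.contourArea);mm=np.zeros_like(m);cv2.drawContours(mm,[c],-1,1,-1)
Q=np.array([ray("top",u,v,z) for u,v in c[:,0]])[:,:2]*1000
print("z",z,cv2.minAreaRect(Q.astype(np.float32)),len(c),cv2.boundingRect(c))
S=P[(cv2.erode(mm,np.ones((3,3)))>0)]*1000;A=np.c_[S[:,:2]-S[:,:2].mean(0),np.ones(len(S))]
k=np.linalg.lstsq(A,S[:,2],rcond=None)[0];print("plane slope dz/dx,dz/dy,z",k.round(4))
E
python3 blade.py 310 165 370 265
```

```text
t 6.8 p [ 404.4 -234.4   68.2] yaw -76.81 tilt 0.6 grip 14.6 F [-0.2  0.5 -1.2] j [-0.22  0.19  0.71  2.07 -0.16  0.95 -0.77]
world delta [-0.4 -6.   0.3] tool cm [ 0.57  0.17 -0.03] turn 0.016
in target-yaw axes cm [ 0.58  0.16 -0.03]
z 0.012226365677519582 ((457.3798828125, -218.64410400390625), (96.46013641357422, 44.35791015625), 13.47969913482666) 107 (324, 185, 24, 41)
plane slope dz/dx,dz/dy,z [-8.00000e-03  2.28000e-02  1.22551e+01]
```

Call:
servo_tool:
  deltas:
    - [[0.75, 0, -0.05], 0.018, 1]
    - [[0, 0, 0], 0, 1]
    - [[0, 0, 0], 0, 1]

```text
clock: 7.1
position: [0.4069, -0.2428, 0.0702]
ee_rot: [0.777, -0.629, -0.004, -0.002]
ft_force: [-0.3, -0.3, -1.5]
grip_width: 0.175
```

```bash
python3 go.py 404 -240.4 68.5 -77.7; python3 blade.py 310 165 370 265
```

```text
t 7.1 p [ 406.9 -242.8   70.2] yaw -77.95 tilt 0.52 grip 14.9 F [-0.3 -0.3 -1.5] j [-0.21  0.2   0.72  2.06 -0.17  0.95 -0.76]
world delta [-2.9  2.4 -1.7] tool cm [-0.29  0.24  0.17] turn -0.004
in target-yaw axes cm [-0.29  0.24  0.17]
z 0.0142172206764225 ((460.87982177734375, -227.92355346679688), (95.21199798583984, 44.42206573486328), 12.029518127441406) 105 (328, 184, 23, 40)
plane slope dz/dx,dz/dy,z [-6.20000e-03  2.14000e-02  1.43254e+01]
```

The blade is on the soap's axis (camera 0 mm off, TCP 3 mm off). The head begins at dish x = 52, so I stop with the tip at about +45. I advance the first half and then check.

Call:
servo_tool:
  deltas:
    - [[0, -0.8, 0.05], 0, 1]
    - [[0, -0.8, 0.05], 0, 1]
    - [[0, -0.8, 0], 0, 1]
    - [[0, -0.8, 0], 0, 1]
    - [[0, -0.8, 0], 0, 1]
    - [[0, 0, 0], 0, 1]
    - [[0, 0, 0], 0, 1]

```text
clock: 7.73
position: [0.4518, -0.233, 0.0692]
ee_rot: [0.778, -0.628, -0.003, -0.003]
ft_force: [-0.6, 0.0, -1.4]
grip_width: 0.174
```

```bash
python3 go.py 527.3 -215.2 69.5 -77.8; python3 blade.py 310 145 370 265
```

```text
t 7.73 p [ 451.8 -233.    69.2] yaw -77.86 tilt 0.48 grip 14.9 F [-0.6  0.  -1.4] j [-0.22  0.28  0.69  1.97 -0.23  0.97 -0.77]
world delta [75.5 17.8  0.3] tool cm [-0.15 -7.75 -0.03] turn -0.001
in target-yaw axes cm [-0.14 -7.75 -0.03]
z 0.013232668813352205 ((509.0848083496094, -217.50050354003906), (89.32368469238281, 44.27973937988281), 12.131972312927246) 96 (324, 167, 23, 36)
plane slope dz/dx,dz/dy,z [-8.00000e-03  2.79000e-02  1.34295e+01]
```

Call:
servo_tool:
  deltas:
    - [[0, -0.7, 0], 0, 1]
    - [[0, -0.7, 0], 0, 1]
    - [[0, -0.8, 0], 0, 1]
    - [[0, -0.8, 0], 0, 1]
    - [[0, -0.8, 0], 0, 1]
    - [[0, -0.8, 0], 0, 1]
    - [[0, -0.8, 0], 0, 1]
    - [[0, -0.8, 0], 0, 1]
    - [[0, -0.8, 0], 0, 1]
    - [[0, 0, 0], 0, 1]
    - [[0, 0, 0], 0, 1]

```text
clock: 8.7
position: [0.528, -0.216, 0.0688]
ee_rot: [0.778, -0.628, -0.004, -0.003]
ft_force: [-0.1, 0.1, -1.5]
grip_width: 0.172
```

```bash
python3 go.py 527.3 -215.2 69.5 -77.8
python3 - <<'E'
from m import *
im,d=eyes.camera("top")
print("soap",rect("top",im,(300,120,360,175),lambda h,s,v:((h>165)|(h<5))&(s>70)&(v>60),.039))
E
```

```text
t 8.7 p [ 528.  -216.    68.8] yaw -77.81 tilt 0.52 grip 14.7 F [-0.1  0.1 -1.5] j [-0.21  0.42  0.64  1.81 -0.3   1.01 -0.81]
world delta [-0.7  0.8  0.7] tool cm [-0.09  0.05 -0.07] turn -0.0
in target-yaw axes cm [-0.09  0.05 -0.07]
soap c=(584.0,-200.6) size=(60.2,83.9) ang=12.3 n=97
```

Entry made with no contact force and the soap has not moved. Lifting gently.

Call:
servo_tool:
  deltas:
    - [[0, 0, -0.2], 0, 1]
    - [[0, 0, -0.3], 0, 1]
    - [[0, 0, -0.3], 0, 1]
    - [[0, 0, -0.4], 0, 1]
    - [[0, 0, -0.5], 0, 1]
    - [[0, 0, -0.6], 0, 1]
    - [[0, 0, -0.7], 0, 1]
    - [[0, 0, -0.7], 0, 1]
    - [[0, 0, -0.7], 0, 1]
    - [[0, 0, -0.6], 0, 1]
    - [[0, 0, -0.4], 0, 1]
    - [[0, 0, -0.2], 0, 1]

```text
clock: 9.75
position: [0.526, -0.2174, 0.1313]
ee_rot: [0.777, -0.629, -0.004, -0.003]
ft_force: [-0.9, -0.4, -3.1]
grip_width: 0.167
```

```bash
python3 go.py 527.3 -215.2 130 -77.8
python3 - <<'E'
from m import *
im,d=eyes.camera("top");s,_=eyes.camera("side")
z=telemetry.get_obs()["position"][2]-.059+.023
print("soap",z,rect("top",im,(300,110,375,175),lambda h,s,v:((h>165)|(h<5))&(s>70)&(v>60),z))
cv2.imwrite("pics/c.png",np.hstack([cv2.resize(im[90:230,270:410],(400,400)),cv2.resize(s[80:220,180:320],(400,400))]))
E
```

```text
t 9.75 p [ 526.  -217.4  131.3] yaw -77.96 tilt 0.57 grip 14.3 F [-0.9 -0.4 -3.1] j [-0.25  0.34  0.68  1.76 -0.24  1.13 -0.85]
world delta [ 1.3  2.2 -1.3] tool cm [-0.19 -0.17  0.13] turn -0.003
in target-yaw axes cm [-0.19 -0.17  0.13]
soap 0.09495220578477409 c=(583.4,-202.2) size=(60.2,83.5) ang=12.3 n=106
```

View pics/c.png

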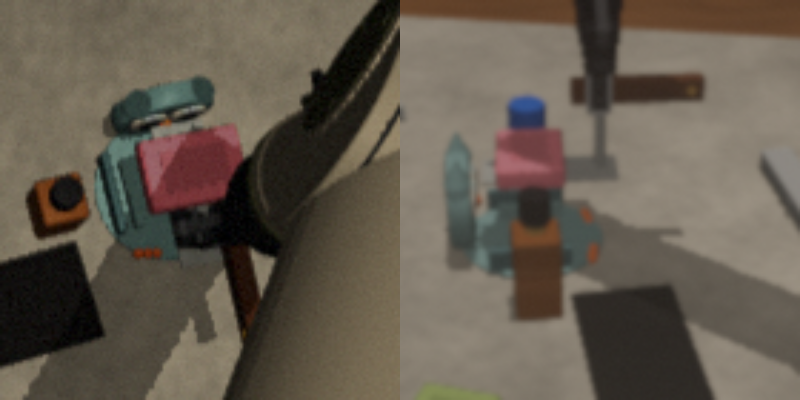

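The soap lies level on the blade, clear of the dish. I raise it above the cologne and go across to the rack, ramping the speed.

Call:
servo_tool:
  deltas:
    - [[0, 0, -0.4], 0, 1]
    - [[0, 0, -0.8], 0, 1]
    - [[0, 0, -1.1], 0, 1]
    - [[0, 0, -1.1], 0, 1]
    - [[0, 0, -1.1], 0, 1]
    - [[0, 0, -0.8], 0, 1]
    - [[-0.4, -0.1, -0.4], 0, 1]
    - [[-0.8, -0.2, 0], 0, 1]
    - [[-1.2, -0.3, 0], 0, 1]
    - [[-1.6, -0.4, 0], 0, 1]
    - [[-1.9, -0.5, 0], 0, 1]
    - [[-2.2, -0.6, 0], 0, 1]

```text
clock: 10.85
position: [0.5286, -0.1346, 0.1953]
ee_rot: [0.775, -0.632, -0.003, -0.002]
ft_force: [0.5, 0.7, -2.1]
grip_width: 0.174
```

Call:
servo_tool:
  deltas:
    - [[-2.4, -0.7, 0], 0, 1]
    - [[-2.5, -0.7, 0], 0, 1]
    - [[-2.5, -0.7, 0], 0.01, 1]
    - [[-2.5, -0.7, 0], 0.02, 1]
    - [[-2.5, -0.7, 0], 0.03, 1]
    - [[-2.5, -0.7, 0], 0.03, 1]
    - [[-2.5, -0.6, 0], 0.03, 1]
    - [[-2.2, -0.4, 0], 0.03, 1]
    - [[-1.8, -0.3, 0], 0.03, 1]
    - [[-1.4, -0.2, 0], 0.03, 1]
    - [[-1.0, -0.1, 0], 0.02, 1]
    - [[-0.5, 0, 0], 0.01, 1]

```text
clock: 11.85
position: [0.5462, 0.1427, 0.1945]
ee_rot: [-0.694, 0.72, 0.007, 0.001]
ft_force: [-0.7, 0.1, -3.5]
grip_width: 0.17
```

```bash
python3 go.py 554.6 294.7 190 -97.1
```

```text
t 11.85 p [546.2 142.7 194.5] yaw -92.13 tilt 0.82 grip 14.5 F [-0.7  0.1 -3.5] j [-0.76  0.24  0.51  1.7  -0.13  1.25 -1.83]
world delta [  8.4 152.   -4.5] tool cm [-15.22  -0.28   0.62] turn 0.087
in target-yaw axes cm [-15.19   1.05   0.45]
```

Call:
servo_tool:
  deltas:
    - [[-0.6, 0, 0], 0.01, 1]
    - [[-1.1, 0, 0], 0.015, 1]
    - [[-1.6, 0, 0.1], 0.015, 1]
    - [[-1.9, 0, 0.1], 0.015, 1]
    - [[-2.1, 0, 0.1], 0.015, 1]
    - [[-2.1, 0, 0.1], 0.01, 1]
    - [[-1.9, 0.1, 0], 0.005, 1]
    - [[-1.5, 0.1, 0], 0, 1]
    - [[-1.0, 0.1, 0], 0, 1]
    - [[-0.6, 0.1, 0], 0, 1]
    - [[0, 0, 0], 0, 1]
    - [[0, 0, 0], 0, 1]

```text
clock: 12.85
position: [0.554, 0.2916, 0.1902]
ee_rot: [-0.659, 0.752, 0.007, -0.001]
ft_force: [0.8, -0.4, -1.8]
grip_width: 0.175
```

```bash
python3 go.py 554.6 294.7 120 -97.1
cat > soap.py <<'E'
from m import *
import sys
im,d=eyes.camera("top");np.savez("s.npz",im=im,d=d)
z=telemetry.get_obs()["position"][2]-.059+.023 if len(sys.argv)<2 else float(sys.argv[1])
r=rect("top",im,(80,70,185,200),lambda h,s,v:((h>165)|(h<5))&(s>70)&(v>50),z)
hsv=cv2.cvtColor(im,cv2.COLOR_BGR2HSV).astype(int);P=cloud("top",d)
m=((hsv[...,0]>165)|(hsv[...,0]<5))&(hsv[...,1]>70)&(hsv[...,2]>50);m[:, 190:]=0;m[200:]=0;m[:70]=0
m=cv2.erode(m.astype(np.uint8),np.ones((3,3)))>0
S=P[m]*1000;k=np.linalg.lstsq(np.c_[S[:,:2]-S[:,:2].mean(0),np.ones(len(S))],S[:,2],rcond=None)[0]
print("soap z",round(z,4),r,"plane",k.round(3))
E
python3 soap.py
```

```text
t 12.85 p [554.  291.6 190.2] yaw -97.49 tilt 0.85 grip 14.9 F [ 0.8 -0.4 -1.8] j [-0.9   0.38  0.45  1.53 -0.18  1.28 -2.12]
world delta [  0.6   3.1 -70.2] tool cm [-0.27 -0.11  7.03] turn -0.007
in target-yaw axes cm [-0.32 -0.02  7.02]
soap z 0.1543 c=(612.4,282.5) size=(85.1,61.1) ang=78.5 n=121 plane [ -1.378  -0.714 158.568]
```

Run:
```python
from m import *
im=np.load("s.npz")["im"];s,_=eyes.camera("side")
cv2.imwrite("pics/d.png",np.hstack([cv2.resize(im[80:210,90:220],(400,400),interpolation=2),cv2.resize(s[130:384,20:274],(400,400))]))
```

```text
(no output)
```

View pics/d.png

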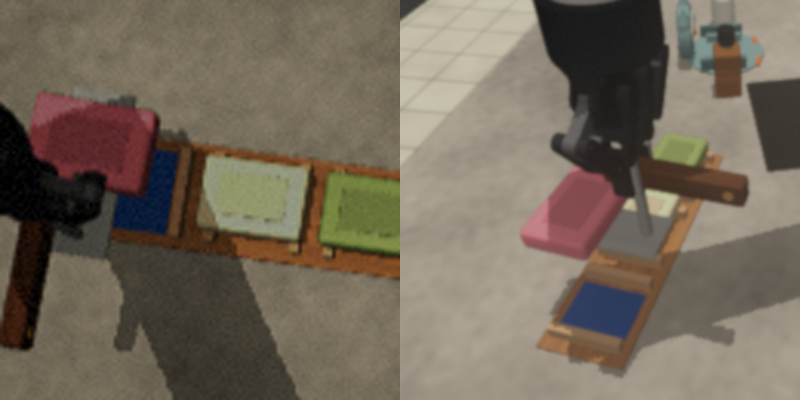

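The bar is still square on the blade. The far edge slopes 7° in the picture, the same as the rack, and the minAreaRect reading is spoiled by the occluded corner. I lower to just above the neighbours and measure from edges.

Call:
servo_tool:
  deltas:
    - [[-0.2, 0, 0.4], -0.005, 1]
    - [[-0.1, 0, 0.8], 0, 1]
    - [[0, 0, 1.1], 0, 1]
    - [[0, 0, 1.1], 0, 1]
    - [[0, 0, 1.1], 0, 1]
    - [[0, 0, 1.1], 0, 1]
    - [[0, 0, 1.0], 0, 1]
    - [[0, 0, 0.8], 0, 1]
    - [[0, 0, 0.6], 0, 1]
    - [[0, 0, 0.3], 0, 1]
    - [[0, 0, 0], 0, 1]
    - [[0, 0, 0], 0, 1]

```text
clock: 13.95
position: [0.5531, 0.2908, 0.0964]
ee_rot: [-0.659, 0.752, 0.007, -0.003]
ft_force: [0.5, -0.0, -2.5]
grip_width: 0.176
```

```bash
python3 go.py 554.6 294.7 105 -97.1
cat > edge.py <<'E'
# far (top), left, right edges of the pink top face in the top picture, as lines on plane z
from m import *
import sys
im,d=eyes.camera("top");np.savez("s.npz",im=im,d=d)
z=telemetry.get_obs()["position"][2]-.059+.023 if len(sys.argv)<2 else float(sys.argv[1])
hsv=cv2.cvtColor(im,cv2.COLOR_BGR2HSV).astype(int)
m=((hsv[...,0]>165)|(hsv[...,0]<5))&(hsv[...,1]>70)&(hsv[...,2]>50);m[:,190:]=0;m[200:]=0;m[:70]=0
m=cv2.morphologyEx(m.astype(np.uint8),cv2.MORPH_OPEN,np.ones((5,5),np.uint8))
c=max(cv2.findContours(m,0,1)[0],key=cv2.contourArea);mm=np.zeros_like(m);cv2.drawContours(mm,[c],-1,1,-1)
x,y,w,h=cv2.boundingRect(c);print("bbox",x,y,w,h)
def fit(pts,ax):
    Q=np.array([ray("top",u,v,z)[:2]*1000 for u,v in pts],np.float32);l=cv2.fitLine(Q,cv2.DIST_HUBER,0,.01,.01).ravel()
    return l
far=[(u,np.argmax(mm[:,u])-.5) for u in range(x+6,x+w-9)]
L=fit(far,0);f=L[:2]*np.sign(L[1]);yaw=np.degrees(np.arctan2(-f[0],f[1]));print("far edge yaw(x axis)",yaw.round(2))
r0=[(np.nonzero(mm[v])[0].max()+.5,v) for v in range(y+9,y+h-6)]
l0=[(np.nonzero(mm[v])[0].min()-.5,v) for v in range(y+4,y+11)]
n=np.array([-7.1*np.pi/180]);ex=np.array([np.cos(n[0]),np.sin(n[0])]);ey=np.array([-ex[1],ex[0]]);bay=np.array([613.9,290.3])
def med(p): return np.median([ray("top",u,v,z)[:2]*1000 for u,v in p],0)-bay
print("far edge x in bay (want 30):",(med(far)@ex).round(1)," left edge y (want 42):",(med(l0)@ey).round(1)," right y (want -42, side face may show):",(med(r0)@ey).round(1))
E
python3 edge.py
```

```text
t 13.95 p [553.1 290.8  96.4] yaw -97.48 tilt 0.89 grip 15.0 F [ 0.5 -0.  -2.5] j [-0.88  0.46  0.42  1.63 -0.22  1.11 -2.09]
world delta [1.5 3.9 8.6] tool cm [-0.41 -0.08 -0.86] turn -0.007
in target-yaw axes cm [-0.41 -0.1  -0.86]
bbox 117 123 35 29
far edge yaw(x axis) -9.48
far edge x in bay (want 30): 28.6  left edge y (want 42): 31.1  right y (want -42, side face may show): -51.2
```

Call:
servo_tool:
  deltas:
    - [[-0.4, -0.05, 0], -0.01, 1]
    - [[-0.5, -0.05, 0], -0.015, 1]
    - [[0, 0, 0], 0, 1]
    - [[0, 0, 0], 0, 1]

```text
clock: 14.33
position: [0.5566, 0.3014, 0.0986]
ee_rot: [-0.67, 0.742, 0.007, -0.001]
ft_force: [-0.2, -0.3, -2.6]
grip_width: 0.171
```

```bash
python3 go.py 554.6 298.7 96 -97.1;python3 edge.py
```

```text
t 14.33 p [556.6 301.4  98.6] yaw -95.87 tilt 0.82 grip 14.6 F [-0.2 -0.3 -2.6] j [-0.88  0.47  0.42  1.61 -0.22  1.11 -2.08]
world delta [-2.  -2.7 -2.6] tool cm [0.3  0.17 0.26] turn 0.022
in target-yaw axes cm [0.3  0.16 0.26]
bbox 111 121 36 29
far edge yaw(x axis) -7.27
far edge x in bay (want 30): 31.1  left edge y (want 42): 45.1  right y (want -42, side face may show): -38.1
```

Call:
servo_tool:
  deltas:
    - [[0.25, 0.05, 0.2], 0, 1]
    - [[0, 0, 0.4], 0, 1]
    - [[0, 0, 0.5], 0, 1]
    - [[0, 0, 0.4], 0, 1]
    - [[0, 0, 0.2], 0, 1]
    - [[0, 0, 0], 0, 1]
    - [[0, 0, 0], 0, 1]

```text
clock: 14.97
position: [0.5552, 0.2984, 0.0793]
ee_rot: [-0.67, 0.743, 0.007, -0.002]
ft_force: [-0.8, -0.5, -2.3]
grip_width: 0.171
```

```bash
python3 go.py 554.6 298.7 78 -97.1;python3 edge.py
```

```text
t 14.97 p [555.2 298.4  79.3] yaw -95.9 tilt 0.83 grip 14.6 F [-0.8 -0.5 -2.3] j [-0.87  0.49  0.41  1.63 -0.23  1.08 -2.07]
world delta [-0.6  0.3 -1.3] tool cm [-0.02  0.06  0.13] turn 0.021
in target-yaw axes cm [-0.02  0.06  0.13]
bbox 115 124 35 28
far edge yaw(x axis) -8.93
far edge x in bay (want 30): 29.6  left edge y (want 42): 42.0  right y (want -42, side face may show): -40.8
```

Centred to within about 1 mm. Lowering slowly onto the runners.

Call:
servo_tool:
  deltas:
    - [[0, 0, 0.2], 0, 1]
    - [[0, 0, 0.2], 0, 1]
    - [[0, 0, 0.15], 0, 1]
    - [[0, 0, 0.15], 0, 1]
    - [[0, 0, 0.15], 0, 1]
    - [[0, 0, 0.15], 0, 1]
    - [[0, 0, 0], 0, 1]
    - [[0, 0, 0], 0, 1]

```text
clock: 15.68
position: [0.5561, 0.2991, 0.0695]
ee_rot: [-0.67, 0.743, 0.007, -0.0]
ft_force: [-0.3, 0.8, -1.6]
grip_width: 0.175
```

```bash
python3 go.py 554.6 298.7 68.5 -97.1;python3 edge.py .038
```

```text
t 15.68 p [556.1 299.1  69.5] yaw -95.9 tilt 0.78 grip 14.9 F [-0.3  0.8 -1.6] j [-0.87  0.5   0.41  1.63 -0.24  1.06 -2.06]
world delta [-1.5 -0.4 -1. ] tool cm [0.06 0.14 0.11] turn 0.021
in target-yaw axes cm [0.06 0.14 0.1 ]
bbox 116 125 35 28
far edge yaw(x axis) -9.95
far edge x in bay (want 30): 30.9  left edge y (want 42): 41.4  right y (want -42, side face may show): -41.2
```

Call:
servo_tool:
  deltas:
    - [[0, 0.3, 0.1], 0, 1]
    - [[0, 0.6, 0], 0, 1]
    - [[0, 0.9, 0], 0, 1]
    - [[0, 0.9, 0], 0, 1]
    - [[0, 0, 0], 0, 1]

```text
clock: 16.15
position: [0.5264, 0.3021, 0.0687]
ee_rot: [-0.67, 0.743, 0.007, -0.0]
ft_force: [0.4, 1.0, -0.8]
grip_width: 0.17
```

```bash
python3 go.py 438 311 68.5 -97.1;python3 edge.py .038
```

```text
t 16.15 p [526.4 302.1  68.7] yaw -95.92 tilt 0.79 grip 14.5 F [ 0.4  1.  -0.8] j [-0.91  0.45  0.41  1.7  -0.22  1.03 -2.1 ]
world delta [-88.4   8.9  -0.2] tool cm [0.02 8.89 0.12] turn 0.021
in target-yaw axes cm [0.21 8.89 0.02]
bbox 113 125 37 27
far edge yaw(x axis) -8.53
far edge x in bay (want 30): 30.3  left edge y (want 42): 43.4  right y (want -42, side face may show): -41.6
```

The soap stays put. Withdrawing the rest of the way.

Call:
servo_tool:
  deltas:
    - [[0, 0.8, 0], 0, 1]
    - [[0, 1, 0], 0, 1]
    - [[0, 1, 0], 0, 1]
    - [[0, 1, 0], 0, 1]
    - [[0, 1, 0], 0, 1]
    - [[0, 1, 0], 0, 1]
    - [[0, 1, 0], 0, 1]
    - [[0, 1, 0], 0, 1]
    - [[0, 1, 0], 0, 1]
    - [[0, 0, 0], 0, 1]

```text
clock: 17.03
position: [0.4292, 0.3122, 0.0701]
ee_rot: [-0.67, 0.742, 0.007, 0.0]
ft_force: [-0.2, -0.2, -1.7]
grip_width: 0.17
```

```bash
python3 go.py 438 311 130 -97.1;python3 edge.py .038;python3 - <<'E'
from m import *
im=np.load("s.npz")["im"];s,_=eyes.camera("side")
t0=np.load("top0.npz")["im"]
print(rect("top",t0,(215,170,312,235),lambda h,s,v:(v<30),.003,3))
print("mat now",rect("top",im,(215,170,312,235),lambda h,s,v:(v<45),.003,5))
cv2.imwrite("pics/e.png",np.hstack([cv2.resize(im[90:250,80:240],(400,400)),cv2.resize(s[170:384,60:274],(400,400))]))
E
```

```text
t 17.03 p [429.2 312.2  70.1] yaw -95.84 tilt 0.8 grip 14.6 F [-0.2 -0.2 -1.7] j [-1.05  0.29  0.39  1.91 -0.15  0.97 -2.26]
world delta [ 8.8 -1.2 59.9] tool cm [-0.03 -0.83 -6.  ] turn 0.022
in target-yaw axes cm [ 0.01 -0.89 -5.99]
bbox 113 125 37 28
far edge yaw(x axis) -8.53
far edge x in bay (want 30): 30.3  left edge y (want 42): 43.4  right y (want -42, side face may show): -41.4
c=(464.3,-36.9) size=(86.9,196.8) ang=17.1 n=366
mat now c=(473.7,-34.0) size=(107.8,198.4) ang=17.4 n=232
```

View pics/e.png

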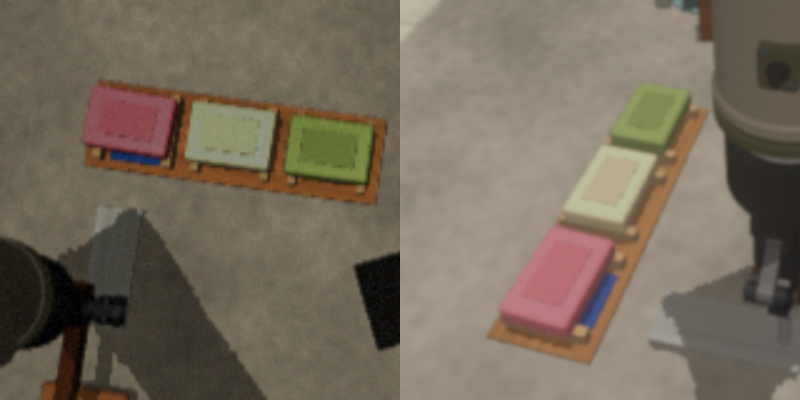

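Run:
```python
from m import *
im=np.load("s.npz")["im"]
print("pink",rect("top",im,(100,110,160,165),lambda h,s,v:((h>165)|(h<5))&(s>70)&(v>50),.038))
print("cream",rect("top",im,(152,125,193,165),lambda h,s,v:(h>22)&(h<50)&(s<110)&(v>100),.038))
print("green",rect("top",im,(190,130,235,168),lambda h,s,v:(h>28)&(h<50)&(s>100)&(v>60),.038))
```

```text
pink c=(613.4,290.9) size=(85.1,60.7) ang=80.6 n=107
cream c=(601.8,192.0) size=(81.5,58.3) ang=83.2 n=107
green c=(589.3,95.2) size=(82.0,59.2) ang=83.0 n=107
```

Call:
servo_tool:
  deltas:
    - [[0, 0, -0.8], 0, 1]
    - [[0, 0, -1.5], 0, 1]
    - [[0, 0, -1.5], 0, 1]
    - [[0, 0, -1.2], 0, 1]
    - [[0, 0, 0], 0, 1]

```text
clock: 17.55
position: [0.4345, 0.3097, 0.124]
ee_rot: [-0.668, 0.744, 0.005, 0.001]
ft_force: [0.6, -0.2, -0.6]
grip_width: 0.17
```

```bash
python3 go.py 479 -78 130 17.1
```

```text
t 17.55 p [434.5 309.7 124. ] yaw -96.11 tilt 0.64 grip 14.5 F [ 0.6 -0.2 -0.6] j [-1.06  0.23  0.41  1.86 -0.11  1.08 -2.28]
world delta [  44.5 -387.7    6. ] tool cm [38.07 -8.55 -0.98] turn -1.976
in target-yaw axes cm [-7.14 38.36 -0.6 ]
```

The bar lies at (613.4, 290.9) against the bay at (613.9, 290.3), with about 2° of yaw error, and the neighbours have not moved. Next I return the lifter.

Call:
servo_tool:
  deltas:
    - [[2, 0, 0], 0, 1]
    - [[3, 0, 0], 0, 1]
    - [[3, 0, 0], 0, 1]
    - [[2, 0, 0], -0.1, 1]
    - [[0, 0, 0], -0.12, 1]
    - [[0, 0, 0], -0.12, 1]
    - [[0, 0, 0], -0.12, 1]
    - [[0, 0, 0], -0.12, 1]
    - [[0, 0, 0], -0.12, 1]
    - [[0, 0, 0], -0.12, 1]
    - [[0, 0, 0], -0.12, 1]
    - [[0, 0, 0], -0.12, 1]

```text
clock: 18.55
position: [0.4286, 0.2018, 0.1222]
ee_rot: [0.958, -0.287, -0.002, -0.004]
ft_force: [0.8, -0.1, -1.5]
grip_width: 0.171
```

Call:
servo_tool:
  deltas:
    - [[0, 0, 0], -0.12, 1]
    - [[0, 0, 0], -0.12, 1]
    - [[0, 0, 0], -0.12, 1]
    - [[0, 0, 0], -0.12, 1]
    - [[0, 0, 0], -0.12, 1]
    - [[0, 0, 0], -0.12, 1]
    - [[0, 0, 0], -0.12, 1]
    - [[0, 0, 0], 0, 1]

```text
clock: 19.22
position: [0.4315, 0.1984, 0.1203]
ee_rot: [0.989, 0.148, -0.0, -0.004]
ft_force: [0.9, 0.0, -1.7]
grip_width: 0.169
```

```bash
python3 go.py 479 -71 130 15
```

```text
t 19.22 p [431.5 198.4 120.3] yaw 17.04 tilt 0.42 grip 14.5 F [ 0.9  0.  -1.7] j [-0.87  0.09  0.37  2.   -0.05  1.05 -0.18]
world delta [  47.5 -269.4    9.7] tool cm [-3.36 27.14 -1.17] turn 0.036
in target-yaw axes cm [-2.39 27.25 -0.97]
```

Call:
servo_tool:
  deltas:
    - [[-0.3, 1.5, 0], 0.03, 1]
    - [[-0.3, 2.7, 0], 0, 1]
    - [[-0.3, 3, 0], 0, 1]
    - [[-0.3, 3, 0], 0, 1]
    - [[-0.3, 3, 0], 0, 1]
    - [[-0.3, 3, 0], 0, 1]
    - [[-0.2, 3, 0], 0, 1]
    - [[-0.2, 3, 0], 0, 1]
    - [[-0.2, 2.3, 0], 0, 1]
    - [[0, 1.5, 0], 0, 1]
    - [[0, 0, 0], 0, 1]
    - [[0, 0, 0], 0, 1]

```text
clock: 20.22
position: [0.4723, -0.0813, 0.118]
ee_rot: [0.995, 0.098, 0.001, -0.002]
ft_force: [0.1, -0.3, -1.6]
grip_width: 0.171
```

```bash
python3 go.py 479 -71 63 15
```

```text
t 20.22 p [472.3 -81.3 118. ] yaw 11.25 tilt 0.31 grip 14.6 F [ 0.1 -0.3 -1.6] j [-0.53  0.11  0.65  2.   -0.09  1.05  0.36]
world delta [  6.7  10.3 -55. ] tool cm [ 0.84 -0.85  5.5 ] turn -0.066
in target-yaw axes cm [ 0.92 -0.82  5.5 ]
```

Call:
servo_tool:
  deltas:
    - [[0.8, -0.6, 0.5], -0.065, 1]
    - [[0, 0, 1], 0, 1]
    - [[0, 0, 1.2], 0, 1]
    - [[0, 0, 1.1], 0, 1]
    - [[0, 0, 0.6], 0, 1]
    - [[0, 0, 0.4], 0, 1]
    - [[0, 0, 0], 0, 1]
    - [[0, 0, 0], 0, 1]

```text
clock: 20.88
position: [0.4771, -0.0714, 0.0658]
ee_rot: [0.993, 0.122, 0.0, -0.003]
ft_force: [0.4, 0.3, -1.6]
grip_width: 0.171
```

```bash
python3 go.py 479 -71 62 15
```

```text
t 20.88 p [477.1 -71.4  65.8] yaw 13.99 tilt 0.32 grip 14.6 F [ 0.4  0.3 -1.6] j [-0.51  0.21  0.63  2.04 -0.16  0.94  0.44]
world delta [ 1.9  0.4 -3.8] tool cm [0.19 0.01 0.38] turn -0.018
in target-yaw axes cm [0.19 0.01 0.38]
```

Call:
servo_tool:
  deltas:
    - [[0, 0, 0.2], 0, 1]
    - [[0, 0, 0.15], 0, 1]
    - [[0, 0, 0.1], 0, 1]
    - [[0, 0, 0], 0, 1]
    - [[0, 0, 0], 0, 1]

```text
clock: 21.3
position: [0.478, -0.0712, 0.0622]
ee_rot: [0.993, 0.121, 0.002, -0.003]
ft_force: [-0.2, -0.1, -1.0]
grip_width: 0.173
```

```bash
python3 go.py 479 -71 62 15
```

```text
t 21.3 p [478.  -71.2  62.2] yaw 13.91 tilt 0.38 grip 14.8 F [-0.2 -0.1 -1. ] j [-0.51  0.22  0.63  2.04 -0.17  0.93  0.45]
world delta [ 1.   0.2 -0.2] tool cm [0.1  0.01 0.02] turn -0.019
in target-yaw axes cm [0.1  0.01 0.02]
```

Call:
servo_tool:
  deltas:
    - [[0, 0, 0.12], 0, 1]
    - [[0, 0, 0.05], 0, 1]
    - [[0, 0, 0], 0, 1]

```text
clock: 21.55
position: [0.4785, -0.0713, 0.0619]
ee_rot: [0.993, 0.121, 0.002, -0.003]
ft_force: [0.2, -0.4, -1.6]
grip_width: 0.164
```

Call:
servo_tool:
  deltas:
    - [[0, 0, 0], 0, 2.2]
    - [[0, 0, 0], 0, 3]
    - [[0, 0, 0], 0, 3.8]
    - [[0, 0, 0], 0, 4]
    - [[0, 0, 0], 0, 4]
    - [[0, 0, 0], 0, 4]

```text
clock: 22.05
position: [0.4793, -0.0713, 0.0623]
ee_rot: [0.993, 0.121, 0.003, -0.003]
ft_force: [0.2, -0.1, -0.2]
grip_width: 0.469
```

Call:
servo_tool:
  deltas:
    - [[0, 0, -0.6], 0, 4]
    - [[0, 0, -1.2], 0, 4]
    - [[0, 0, -1.5], 0, 4]
    - [[0, 0, -1.5], 0, 4]
    - [[0, 0, -1.5], 0, 4]
    - [[0, 0, -2], 0, 4]
    - [[0, 0, -3], 0, 4]
    - [[0, 0, -3], 0, 4]
    - [[-2, 0, 0], 0, 4]
    - [[-3, 0, 0], 0, 4]
    - [[-3, 0, 0], 0, 4]
    - [[-2, 0, 0], 0, 4]

```text
clock: 23.05
position: [0.3804, -0.0979, 0.2161]
ee_rot: [0.993, 0.12, 0.004, -0.0]
ft_force: [-0.0, -0.6, 0.2]
grip_width: 0.469
```

```bash
python3 go.py 400 150 220 15
```

```text
t 23.05 p [380.4 -97.9 216.1] yaw 13.83 tilt 0.41 grip 40.1 F [-0.  -0.6  0.2] j [-0.54 -0.28  0.59  2.07  0.16  1.3   0.23]
world delta [ 19.6 247.9   3.9] tool cm [  7.83 -23.6   -0.34] turn -0.02
in target-yaw axes cm [  8.31 -23.44  -0.39]
```

Run:
```python
from m import *
im,d=eyes.camera("top");s,ds=eyes.camera("side")
t0=np.load("top0.npz")["im"]
print("pink",rect("top",im,(100,110,160,165),lambda h,s,v:((h>165)|(h<5))&(s>70)&(v>50),.038))
print("blade",rect("top",im,(225,170,290,235),lambda h,s,v:(s<50)&(v>110),.006))
for n,b,f,z in(("cream",(152,125,193,165),lambda h,s,v:(h>22)&(h<50)&(s<110)&(v>100),.038),("green",(190,130,235,168),lambda h,s,v:(h>28)&(h<50)&(s>100)&(v>60),.038),("cap",(360,125,400,160),lambda h,s,v:(h>100)&(h<125)&(s>150),.09),("brush",(85,235,180,275),lambda h,s,v:(h<20)&(s>130)&(v>60),.025)):
    print(n,rect("top",t0,b,f,z),"|",rect("top",im,b,f,z))
cv2.imwrite("pics/f.png",np.hstack([cv2.resize(im[100:280,200:410],(400,343)),cv2.resize(s[80:280,160:393],(400,343))]))
```

```text
pink c=(613.3,291.3) size=(84.3,60.9) ang=80.8 n=108
blade c=(467.6,-27.9) size=(42.5,118.5) ang=14.0 n=121
cream c=(601.7,192.0) size=(81.4,57.5) ang=82.9 n=106 | c=(601.5,192.2) size=(81.0,58.1) ang=82.7 n=107
green c=(589.3,95.3) size=(82.0,58.5) ang=82.3 n=106 | c=(589.3,95.3) size=(82.2,59.2) ang=83.0 n=107
cap c=(605.6,-302.6) size=(33.6,43.2) ang=27.2 n=46 | c=(604.9,-303.1) size=(36.8,38.9) ang=63.7 n=46
brush c=(324.6,283.5) size=(176.0,49.0) ang=82.4 n=174 | c=(324.1,283.4) size=(175.9,49.1) ang=81.8 n=173
```

View pics/f.png

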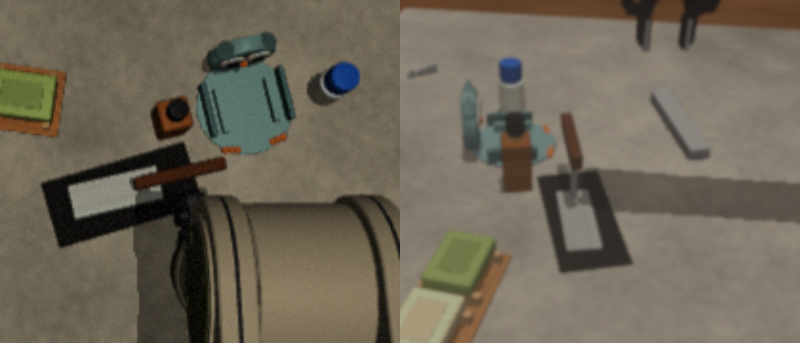

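The lifter stands flat on the mat, its blade centre about 10 mm from the mat centre and about 3° off the mat's length. The bars and bystanders are in place and the gripper is clear. Handing in.

```bash
python3 -c "
from workcell import order;print(order.hand_in())"
```

```text
the job is handed in; nothing more can be done
None
```

I picked the lifter up by its handle, carried the pink bar from the owl dish to the empty bay on the blade and drew the blade out. I then stood the lifter back on its mat and handed in at about 23 s. The hand-in gave no verdict.

Final checks from the cameras:
- **Pink bar:** centre (613, 291) mm against the bay at (614, 290). It is turned about 2° (0.04 rad) from the rack and rests on its runners. I did not measure its level separately; it looked flat in the pictures.
- **Lifter:** upright on the mat, blade centre about 10 mm from the mat's centre and about 3° off its length.
- **Everything else:** the measured centres of the other two bars, the roll-on and the hairbrush moved less than 1 mm. I checked the cologne and the toothbrush case only by eye, and both looked undisturbed.
- **Robot:** the gripper is clear and touching nothing. Readings of the force on the tool stayed under about 4 N throughout.

**Readings that disagreed:**
- The blade's side position differed by about 3 mm between the camera and the gripper readings. I aligned by the camera.
- The bar seemed to slip about 4 mm sideways on the blade on the way to the rack. I corrected for that before lowering it.
- One early angle reading of the bar over the rack (4° off) was spoiled by the gripper hiding a corner, so I did not use it.

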